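# Snap the balcony table's light bar into its spring clips

## Task

Lay the light bar, lens up, across the mouths of the two spring clips on the pine peg board, with its red cap at the red clip, and let go of it. Then press it down gently at each end cap, never on the glass lens, until both ends have snapped fully home between the clips. Leave the dominoes, cup, glass and dish where they stand.

Things in the scene. Friction and masses are not known exactly. Their poses are not given: they have to be found in the camera images.
- bar_center (a point): Centre of the loose light bar, half-way up, 12 mm above its underside. 170 mm long (y axis), 24 mm high, z up through the lens, 0.12 to 0.22 kg; starts lying lens up. Its aluminium waist (middle 100 mm) is 20 mm wide: grasp across it. At each end a cap 34 mm wide, 24 mm high, spans 50 to 85 mm from the centre, red at +y, black at -y, chamfered at its outer end above and below.
- red_end (a point): Point inside the red cap, 65 mm from bar_center along the bar's +y and 12 mm below the cap's top, which is flat from 50 to 75 mm from the centre: press on the top straight above this point.
- black_end (a point): The same point in the black cap, 65 mm along the bar's -y.
- lens: The fragile cream glass lens strip, 16 x 96 x 1.5 mm, fixed on top of the bar's waist, 3 mm lower than the cap tops; origin at the centre of its underside. More than 4 N from the robot breaks it.
- bar: The same light bar; origin at the centre of its underside, axes as at bar_center.
- rail: Grey clip rail, 50 x 210 x 10 mm, long axis y; origin at the centre of its underside, 36 mm above the table, over a fixed pine peg board (160 x 270 x 20 mm). It floats on soft springs: pushed down it sinks straight, without tilting, about 1 mm per 0.8 N beyond the first 1 to 2 N (with the bar on it), then stops rigidly at 12 mm; it rises again when let go.
- rail_seat (a point): Seat centre, level with the rail's rubber pads, 12 mm above the rail's underside; y runs to the red clip. Home, the bar's underside rests here: bar_center 12 mm above it, same y. Four guide pins 7 mm thick, round tops 25 mm above the seat, stand at x = +-15.5, y = +-44.5 mm: beside the waist and just inside the caps' shoulders, 2 mm of play each way.
- clip_red_mouth (a point): Centre of the red clip's bead (6 mm thick), which springs outwards, 82 mm from rail_seat along y, 17 mm above it. Laid across both clips the bar rests with its lower chamfers on the beads, underside about 14 mm above the seat. An end pressed at its cap with about 6 to 12 N passes its widest 10 mm lower, then snaps home; the rail sinks meanwhile. The red clip is stiffer. Pressing with over 50 N damages them.
- clip_steel_mouth (a point): The same point of the bare steel clip, 82 mm from rail_seat along -y.
- domino0: Black domino, 24 x 48 x 8 mm, number 0 from the bottom (0 is the lowest) of a stack of four; origin at the centre of its underside. Leave alone.
- domino1: Black domino, 24 x 48 x 8 mm, number 1 from the bottom (0 is the lowest) of a stack of four; origin at the centre of its underside. Leave alone.
- domino2: Black domino, 24 x 48 x 8 mm, number 2 from the bottom (0 is the lowest) of a stack of four; origin at the centre of its underside. Leave alone.
- domino3: Black domino, 24 x 48 x 8 mm, number 3 from the bottom (0 is the lowest) of a stack of four; origin at the centre of its underside. Leave alone.
- cup: White ceramic espresso cup, 62 mm across, 55 mm high, with a handle; origin under its centre. Leave alone.
- glass: Empty glass, 68 mm across, 100 mm high; origin under its centre. Leave alone.
- dish: Brushed aluminium dish, 120 mm across, 28 mm high; origin under its centre. Leave alone.
There are look-alikes about, which are no part of the job. There is more than one size of the bar; the job needs the middle-sized.

How it is judged:
By the outcome, as a careful person would: the job done as asked, in the order asked, and still so for the second after the job is handed in, with the robot touching nothing.
It also fails if it takes over 51 s, if anything falls off the work surface, if the arm or the gripper's body presses on something with over 40 N, if the wrist force passes 120 N, or if a joint passes its speed limit or range.

## Robot

A 7-joint arm with a two-finger parallel gripper is mounted at the origin on the work surface. World frame = base frame: x ahead of the robot, y to its left, z up, the work surface at z = 0. Lengths are in m, angles in rad, forces in N, time in s.
With the tool pointing down it reaches from about 0.35 to 0.9 m from the base axis. Payload 8.1 kg.
Tool frame: the origin (TCP) lies at the centre of the arm's flange, where the gripper is bolted on; the fingertips stand 178 mm ahead of it and the grasp point (between the pads) lies 159 mm ahead of it; z points along the fingers, y is the line along which they close (so a half turn about z gives the same grasp; the last joint's range is limited). The gripper opens to 92 mm and grips with 3 to 60 N. Pads are 19 mm wide; open, the fingers measure 130 mm over their backs; the gripper's body (75 mm by 190 mm) begins 47 mm behind the grasp point.
Start: joints at [1.067, 0.434, 0.025, 1.573, -0.012, 1.134, -0.075], TCP at [0.244, -0.575, 0.405] pointing down, gripper open.
Joint ranges: [-2.62, 2.62], [-0.44, 2.09], [-1.27, 1.32], [0.08, 2.57], [-1.32, 4.46], [0.12, 2], [-2.74, 2.74]. Speed limits (rad/s): [2.22, 2.22, 3.01, 3.01, 3.14, 3.14, 3.14].

## Interface

Orientations are given as a rotation vector (axis times angle).
In Python, from cell import arm gives the robot as it stands. The module is installed in compiled form; this text tells all that it offers.
- The arm moves only by the shell command python3 -m inch 'ROWS' [FORCE]. ROWS is text: rows parted by semicolons, each of 5 numbers parted by spaces: the shift along the tool's x, y, z in m, then the turn about the tool's z in rad, then the finger opening in m, from 0 to 0.0918. In form: x y z roll fingers; .... A call has 1 to 5 rows; each row is the pose to reach, as a shift and turn from the pose commanded when the call began, along the tool's axes at that moment; what a row does not reach only later rows make up. A row lasts 1/10 s, in which the tool goes at most 50 mm and 8.59 degrees, less where a joint would pass 70% of its speed; a pose out of reach is approached as far as the arm can. A call with a gripper value outside its range is refused whole. The fingers move at their own pace and stop on an object; FORCE is the grip in N (left out, the last holds). Time passes only in rows, so rows that repeat a pose let the fingers close. It gives the time, the measured TCP pose, the force, the opening and the grip force at its end, in the units of the state.
- arm.observe(): the state, without advancing time (a new reading comes with each control period).
- arm.get_image(name): name is "scene" or "top"; returns the picture (480x640x3 uint8, red, green, blue); there is no depth.
- arm.get_calibration(name): a dict with "intrinsics" (3x3 intrinsics, pixels), "distortion" ([k1, k2, p1, p2, k3] as OpenCV has them; the pictures are not rectified), "pose" (4x4, takes a point from camera to world coordinates). Camera axes: x right, y up, looking along -z (the intrinsics and any distortion apply to the point x, -y, -z); pixel columns grow to the right and rows downward; lengths in m; the calibration is good to about 2 mm. A picture is of the moment at which its call begins. get_calibration takes no time and is no camera call.
- arm.sign_off(): hands the job in; it is judged then, once.
Trained networks look in the newest picture that a camera, given by its name, has taken for a name from the list of things; names that differ only in an ending like _2 or _b are one class to them, and where a whole thing is asked for, a point or a joint stands for the part that bears it (a point fixed in the world has none). Each returns a list of dicts, best first, with "conf" (0 to 1); they miss things now and then, are a little off and sometimes report something else, mostly with a low value. They report only what shows in the picture. A call takes as long as a camera call. They do not tell look-alikes from the thing itself.
- arm.look_for(camera, query): "point" ([row, column] in pixels, amid what is visible of it).
- arm.silhouettes(camera, query): "region" (480x640 bool, what is visible of it) and "point" ([row, column] in pixels, amid what is visible of it).
- arm.place_of(camera, query): "point" ([row, column] in pixels: a listed point, or the origin of a listed thing).
The state is a dict: "clock": time; "joints": joint angles; "dq": joint speeds; "joint_efforts": joint torques, N m; "position": TCP position; "ee_rot": TCP orientation; "force": force on the tool from outside, world axes, zero at the start; "ft_torque": the same for the moment, N m; "width": opening from 0.0 (shut) to 1.0 (fully open); "gripper_force": force on a finger pad.
Only numpy, scipy, OpenCV 4.12 (cv2) and the standard library are available. Lean on these libraries where they do the work, as an engineer would, in place of code of your own. Each camera call takes 0.05 s, during which the arm holds its last target. There are 200 camera calls.

## Working session

There is one attempt and no reset: what is moved stays moved. The work goes in short steps, Python scripts to look and compute and a shell command to move; the robot and the scene stay as the last step left them, time stands still between calls to the robot, and variables do not carry over. Pictures are saved under pics/ and viewed, at most 10 in all, crops included, and the job is handed in when it is done.

```bash
mkdir -p pics
cat > h.py <<'E'
import numpy as np, cv2
from cell import arm
from scipy.spatial.transform import Rotation as R
def ray(cam,rc):
    c=arm.get_calibration(cam);K=np.array(c["intrinsics"]);D=np.array(c["distortion"]);P=np.array(c["pose"])
    u=cv2.undistortPoints(np.array([[[rc[1],rc[0]]]],float),K,D)[0,0]
    return P[:3,3],P[:3,:3]@np.array([u[0],-u[1],-1])
def at_z(cam,rc,z):
    o,d=ray(cam,rc);return o+d*(z-o[2])/d[2]
def tri(a,b):
    o1,d1=ray("scene",a);o2,d2=ray("top",b)
    s=np.linalg.lstsq(np.c_[d1,-d2],o2-o1,rcond=None)[0]
    p,q=o1+d1*s[0],o2+d2*s[1];return (p+q)/2,np.linalg.norm(p-q)
def proj(cam,X):
    c=arm.get_calibration(cam);K=np.array(c["intrinsics"]);D=np.array(c["distortion"]);P=np.array(c["pose"])
    x=P[:3,:3].T@(np.array(X)-P[:3,3]);x=x*[1,-1,-1]
    u=cv2.projectPoints(x[None],np.zeros(3),np.zeros(3),K,D)[0].ravel();return u[::-1]
def save(cam,name):
    im=arm.get_image(cam);cv2.imwrite("pics/"+name,im[:,:,::-1]);return im
E
python3 - <<'E'
from h import *
np.set_printoptions(precision=4,suppress=True)
for c in ("scene","top"):
    save(c,c+"0.png")
    for q in ("bar_center","red_end","black_end","rail_seat","clip_red_mouth","clip_steel_mouth"):
        print(c,q,[(np.round(d["point"],1).tolist(),round(d["conf"],2)) for d in arm.place_of(c,q)])
s=arm.observe();print(s["clock"],s["position"],s["ee_rot"],s["force"],R.from_rotvec(s["ee_rot"]).as_matrix())
E
```

```text
scene bar_center [([164.4, 304.3], 0.95), ([219.6, 326.5], 0.81)]
scene red_end [([151.7, 323.4], 0.91), ([219.0, 389.9], 0.81), ([236.0, 338.3], 0.63), ([291.3, 391.9], 0.49)]
scene black_end [([179.5, 282.8], 0.81), ([204.1, 314.6], 0.59), ([201.7, 369.5], 0.59)]
scene rail_seat [([330.2, 424.1], 0.82)]
scene clip_red_mouth [([345.7, 461.9], 0.95)]
scene clip_steel_mouth [([291.9, 395.4], 0.59)]
top bar_center [([273.7, 499.4], 0.98), ([248.7, 377.7], 0.82), ([312.5, 374.1], 0.55)]
top red_end [([315.6, 523.4], 0.73), ([246.8, 349.8], 0.7), ([315.3, 357.4], 0.64)]
top black_end [([312.9, 397.7], 0.74), ([253.1, 414.0], 0.67), ([232.5, 174.9], 0.35)]
top rail_seat [([236.2, 178.1], 0.88)]
top clip_red_mouth [([242.4, 138.7], 0.65), ([248.7, 348.5], 0.53)]
top clip_steel_mouth [([225.8, 214.4], 0.78)]
0.7 [ 0.2438 -0.5755  0.4048] [3.0787 0.6253 0.    ] [ 0.1782 -0.1764  0.0577] [[ 0.9208  0.3901  0.    ]
 [ 0.3901 -0.9208 -0.    ]
 [ 0.      0.     -1.    ]]
```

View pics/scene0.png

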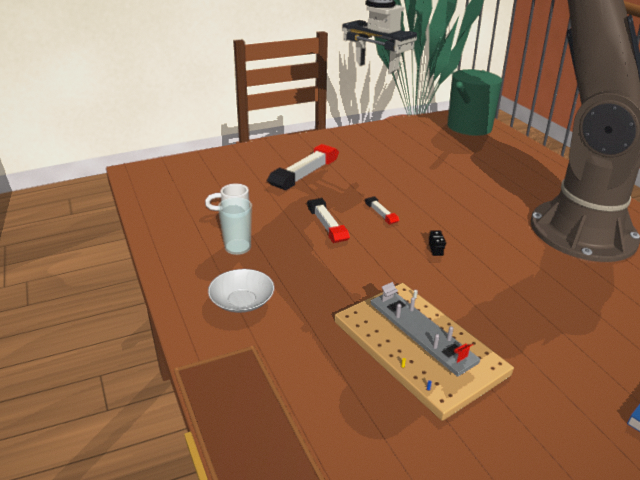

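View pics/top0.png

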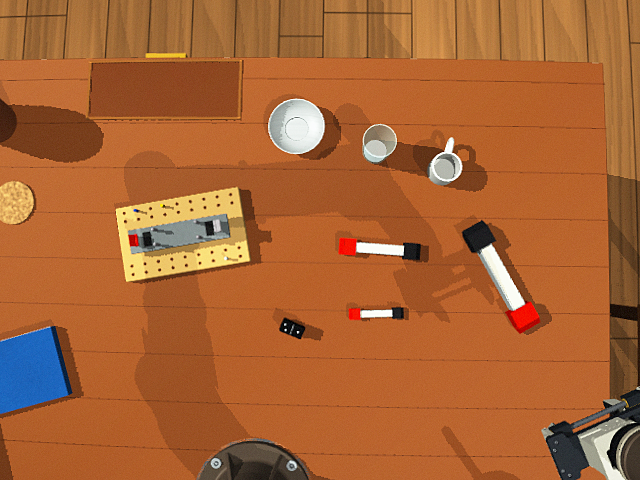

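Scene and top views show three bars. Top pixels (row, col) are: large (276,500), middle (249,380), small (313,376). The middle one at (249,380) should be the 170 mm bar, so I'll check its length and an enlarged crop.

Run:
```python
from h import *
np.set_printoptions(precision=4,suppress=True)
im=save("top","top1.png")
hsv=cv2.cvtColor(im,cv2.COLOR_RGB2HSV)
white=((hsv[...,1]<60)&(hsv[...,2]>190)).astype(np.uint8)
red=(((hsv[...,0]<4)|(hsv[...,0]>176))&(hsv[...,1]>225)&(hsv[...,2]>150)).astype(np.uint8)
black=(hsv[...,2]<45).astype(np.uint8)
for n,m in(("w",white),("r",red),("k",black)):
    k,l,s,c=cv2.connectedComponentsWithStats(m)
    for i in range(1,k):
        if s[i,4]>40 and s[i,1]>180 and s[i,1]<350: 
            r=cv2.minAreaRect(np.argwhere(l==i)[:,::-1].astype(np.float32))
            print(n,s[i],"rc",c[i][::-1],"xyz",at_z("top",c[i][::-1],.024),"rect",np.round(r[0],1),np.round(r[1],1),round(r[2],1))
print("bar len by caps z.012: ")
for a,b in(((246.8,349.8),(253.1,414)),((315.3,357.4),(312.9,397.7))):
    print(np.linalg.norm(at_z("top",a,.012)-at_z("top",b,.012)))
# triangulate
for n,a,b in(("bar",(219.6,326.5),(248.7,377.7)),("red",(236,338.3),(246.8,349.8)),("black",(204.1,314.6),(253.1,414)),("seat",(330.2,424.1),(236.2,178.1)),("cr",(345.7,461.9),(242.4,138.7)),("cs",(291.9,395.4),(225.8,214.4))):
    print(n,*tri(a,b))
print("seat z48",at_z("top",(236.2,178.1),.048),"cr z65",at_z("top",(242.4,138.7),.065),"cs",at_z("top",(225.8,214.4),.065))
sc=save("scene","sc1.png")
A=cv2.resize(im[220:280,325:435],None,fx=4,fy=4,interpolation=cv2.INTER_CUBIC)
B=cv2.resize(im[180:290,105:265],None,fx=4,fy=4,interpolation=cv2.INTER_CUBIC)[:, :]
W=np.zeros((240+330,640,3),np.uint8);W[:240,:440]=A;W[240:]=B[:330] if B.shape[0]>=330 else B
cv2.imwrite("pics/crop1.png",W[:,:,::-1])
```

```text
w [213 220   7  11  43] rc [224.4186 216.7442] xyz [0.5747 0.0868 0.024 ] rect [216.3 225.2] [10.4  5.5] 78.7
w [356 243  48  13 469] rc [248.4563 379.7591] xyz [ 0.5298 -0.2543  0.024 ] rect [379.5 248.5] [47.7 10.1] 4.2
w [481 245  44  65 938] rc [277.1535 502.338 ] xyz [ 0.4743 -0.5087  0.024 ] rect [502.3 277. ] [68.9 14.1] 61.0
w [360 310  32   8 216] rc [313.1019 375.9537] xyz [ 0.3966 -0.2478  0.024 ] rect [375.5 313.5] [ 7. 31.] 90.0
r [129 235   9  11  89] rc [239.9888 133.0899] xyz [0.539  0.2648 0.024 ] rect [133. 240.] [10.  8.] 90.0
r [339 238  17  17 258] rc [246.186  346.9806] xyz [ 0.5335 -0.1864  0.024 ] rect [347. 246.] [16. 16.] 90.0
r [505 302  35  31 616] rc [317.289 523.5  ] xyz [ 0.3922 -0.5527  0.024 ] rect [523.2 316.4] [26.3 27.3] 60.3
r [349 308  11  12 117] rc [313.735  354.1624] xyz [ 0.3945 -0.203   0.024 ] rect [354.  313.5] [11. 10.] 90.0
k [205 221   9  14  92] rc [227.5978 209.1304] xyz [0.5677 0.1027 0.024 ] rect [209.2 227.9] [13.3  7.1] 80.5
k [462 221  34  31 621] rc [236.2383 477.8035] xyz [ 0.5583 -0.4578  0.024 ] rect [477.9 236.2] [24.3 26.4]
[... 312 characters left out ...]
24.5 325. ] [42. 29.] 90.0
k [392 308  11  11 104] rc [312.6058 397.3173] xyz [ 0.3983 -0.2917  0.024 ] rect [397. 313.] [10. 10.] 90.0
k [280 318  25  21 257] rc [327.9455 292.0778] xyz [ 0.3629 -0.0756  0.024 ] rect [291.8 328.1] [23.1 13.3] 23.2
bar len by caps z.012: 
0.1348739992874361
0.08393644977164762
bar [ 0.5316 -0.2524  0.0105] 0.004275311300197456
red [ 0.5333 -0.1934  0.0036] 0.0005516554731207448
black [ 0.5246 -0.3297  0.0069] 0.006459866568538669
seat [0.5494 0.1634 0.0376] 0.0037100494970134282
cr [0.5332 0.2388 0.0619] 0.0012962931724826263
cs [0.5663 0.0845 0.0662] 0.005637191906771775
seat z48 [0.5474 0.1616 0.048 ] cr z65 [0.5326 0.2381 0.065 ] cs [0.5687 0.0832 0.065 ]
```

View pics/crop1.png

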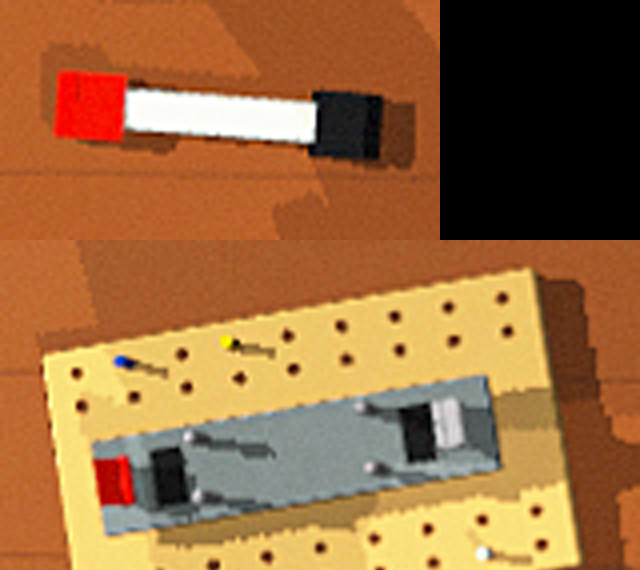

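The crop confirms it: cap centres are 134 mm apart (2×67.5 expected), with red on the left and black on the right. So the middle bar is the right one. On the rail, the red clip is at left (crop 113,480), the steel clip at right (448,425), and four pins are visible.

```bash
cat >> h.py <<'E'
def rel(pos,phi_deg):
    """shift/roll in tool axes to reach TCP pos with tool x heading phi (tool down)"""
    s=arm.observe();M=R.from_rotvec(s["ee_rot"]).as_matrix()
    phi=np.degrees(np.arctan2(M[1,0],M[0,0]))
    d=M.T@(np.array(pos)-s["position"]);r=-np.radians((phi_deg-phi+180)%360-180)
    print("t",round(s["clock"],2),"rel",np.round(d,4),"roll",round(r,4),"F",np.round(s["force"],2),"w",round(s["width"]*.0918,4),"phi",round(phi,2),"pos",np.round(s["position"],4))
E
python3 - <<'E'
from h import *
np.set_printoptions(precision=4,suppress=True)
f=lambda x,y:(180+(y-240+.5)/4-.5,105+(x+.5)/4-.5)
pins=[((189,437),(15.5,44.5)),((197,497),(-15.5,44.5)),((360,407),(15.5,-44.5)),((371,468),(-15.5,-44.5))]
cor=[((93,442),(25,105)),((486,377),(25,-105)),((500,470),(-25,-105)),((107,536),(-25,105))]
def fit(L,z):
    w=np.array([at_z("top",f(*p),z)[:2] for p,_ in L]);m=np.array([q for _,q in L])/1e3
    wc=w.mean(0);a=(w-wc);b=m-m.mean(0)
    th=np.arctan2((b[:,0]*a[:,1]-b[:,1]*a[:,0]).sum(),(a*b).sum())
    print(wc,np.degrees(th),np.linalg.norm(a)/np.linalg.norm(b))
fit(pins,.0725);fit(cor,.046)
rel([.530,-.2535,.30],86.7)
E
```

```text
[0.5531 0.1628] 10.548474619134227 1.0028962492330211
[0.5526 0.1617] 10.28097187046346 0.9907735566016159
t 0.8 rel [ 0.3891 -0.1849  0.1047] roll -1.1125 F [ 0.36 -0.14  0.11] w 0.0917 phi 22.96 pos [ 0.2438 -0.5755  0.4048]
```

```bash
python3 -m inch '0.389 -0.185 0.105 -1.1125 0.06;0.389 -0.185 0.105 -1.1125 0.06;0.389 -0.185 0.105 -1.1125 0.06;0.389 -0.185 0.105 -1.1125 0.06;0.389 -0.185 0.105 -1.1125 0.06' 20
python3 -c "
from h import *
rel([.530,-.2535,.30],86.7)"
```

```text
clock: 1.3
position: [0.4061, -0.3923, 0.3454]
ee_rot: [2.63, 1.717, 0.0]
force: [0.6, -0.6, -0.7]
width: 0.664
gripper_force: 0.0
t 1.3 rel [0.177  0.0575 0.0454] roll -0.3566 F [ 0.58 -0.61 -0.74] w 0.0609 phi 66.27 pos [ 0.4061 -0.3923  0.3454]
```

```bash
python3 -m inch '0.177 0.0575 0.0455 -0.3566 0.06;0.177 0.0575 0.0455 -0.3566 0.06;0.177 0.0575 0.0455 -0.3566 0.06;0.177 0.0575 0.0455 -0.3566 0.06;0.177 0.0575 0.0455 -0.3566 0.06'
python3 -c "
from h import *
rel([.530,-.2535,.183],86.7)"
```

```text
clock: 1.8
position: [0.5334, -0.2494, 0.299]
ee_rot: [-2.28, -2.159, -0.006]
force: [0.6, -0.2, 0.3]
width: 0.654
gripper_force: 0.0
t 1.8 rel [-0.0048 -0.0033  0.116 ] roll 0.0031 F [ 0.55 -0.18  0.31] w 0.06 phi 86.88 pos [ 0.5334 -0.2494  0.299 ]
```

```bash
python3 -m inch '0 0 0.04 0 0.06;0 0 0.08 0 0.06;0 0 0.08 0 0.06;0 0 0.08 0 0.06'
python3 - <<'E'
from h import *
rel([.530,-.2535,.183],86.7)
save("scene","sc2.png")
im=cv2.imread("pics/sc2.png");cv2.imwrite("pics/c2.png",cv2.resize(im[130:270,230:430],None,fx=4,fy=4))
E
```

```text
clock: 2.2
position: [0.5297, -0.256, 0.2203]
ee_rot: [-2.29, -2.149, 0.001]
force: [1.3, 0.4, -0.3]
width: 0.652
gripper_force: 0.0
t 2.2 rel [0.0025 0.0002 0.0373] roll -0.0062 F [ 1.3   0.4  -0.32] w 0.0599 phi 86.34 pos [ 0.5297 -0.256   0.2203]
```

View pics/c2.png

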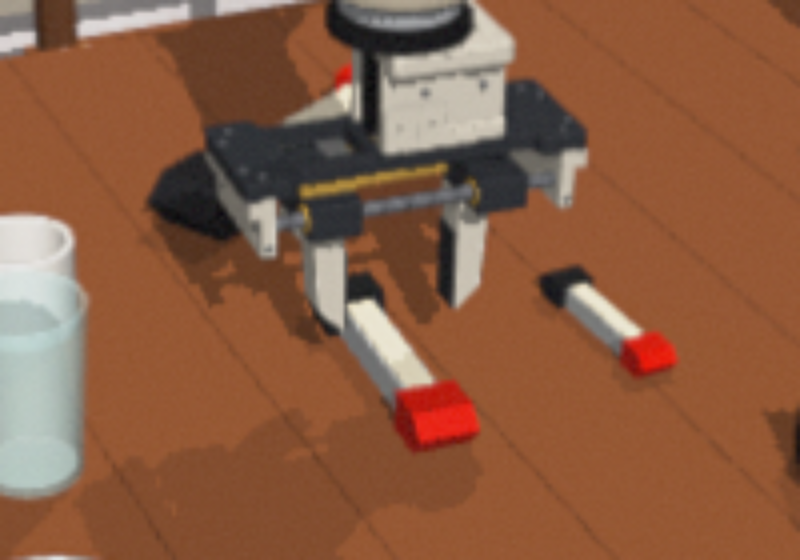

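The open fingers straddle the waist of the middle bar (crop 325–480, 310), about 40 mm above the table. I'll descend and grip.

```bash
python3 -m inch '0.002 0 0.02 -0.003 0.06;0.002 0 0.037 -0.003 0.06;0.002 0 0.037 -0.003 0.06;0.002 0 0.037 -0.003 0.06' 
python3 -m inch '0 0 0 0 0.01;0 0 0 0 0.01;0 0 0 0 0.01;0 0 0 0 0.01;0 0 0 0 0.01' 20
python3 -m inch '0 0 0 0 0.01;0 0 0 0 0.01' 20
python3 -c "
from h import *
rel([.530,-.2535,.29],86.7)"
```

```text
clock: 2.65
position: [0.5306, -0.2541, 0.1849]
ee_rot: [2.286, 2.151, 0.001]
force: [0.5, 0.2, 0.0]
width: 0.649
gripper_force: 0.0
clock: 3.15
position: [0.5299, -0.2537, 0.1831]
ee_rot: [2.288, 2.153, 0.0]
force: [-0.1, -0.3, 0.6]
width: 0.269
gripper_force: 0.0
clock: 3.35
position: [0.53, -0.2537, 0.1831]
ee_rot: [2.287, 2.153, 0.0]
force: [-0.2, 0.5, 0.9]
width: 0.218
gripper_force: 20.0
t 3.35 rel [ 0.0002 -0.     -0.1069] roll -0.0028 F [-0.25  0.47  0.89] w 0.02 phi 86.54 pos [ 0.53   -0.2537  0.1831]
```

```bash
python3 -m inch '0 0 -0.05 0 0.01;0 0 -0.1 0 0.01;0 0 -0.117 0 0.01;0 0 -0.117 0 0.01'
python3 -c "
from h import *
rel([.5528,.1622,.30],100.4)"
```

```text
clock: 3.75
position: [0.5308, -0.254, 0.3029]
ee_rot: [2.284, 2.15, 0.003]
force: [-0.1, -0.0, -2.3]
width: 0.219
gripper_force: 20.0
t 3.75 rel [ 0.4167 -0.0032  0.0022] roll -0.2422 F [-0.09 -0.03 -2.33] w 0.0201 phi 86.53 pos [ 0.5308 -0.254   0.3029]
```

```bash
python3 -m inch '0.04 -0.0003 0 -0.024 0.01;0.085 -0.0006 0 -0.05 0.01;0.13 -0.001 0 -0.075 0.01;0.175 -0.0014 0 -0.1 0.01;0.22 -0.0017 0 -0.13 0.01'
python3 -m inch '0.045 -0.0003 0 -0.03 0.01;0.09 -0.0006 0 -0.06 0.01;0.13 -0.001 0 -0.085 0.01;0.16 -0.0014 0 -0.1 0.01;0.18 -0.0017 0 -0.112 0.01'
python3 -c "
from h import *
rel([.5528,.1622,.28],100.4)"
```

```text
clock: 4.25
position: [0.5406, -0.0325, 0.2981]
ee_rot: [-2.14, -2.297, 0.003]
force: [1.1, 0.0, -1.7]
width: 0.219
gripper_force: 20.0
clock: 4.75
position: [0.526, 0.1481, 0.2982]
ee_rot: [-2.005, -2.416, 0.003]
force: [-0.1, -0.9, -1.8]
width: 0.217
gripper_force: 20.0
t 4.75 rel [0.0089 0.029  0.0181] roll 0.0038 F [-0.1  -0.9  -1.83] w 0.0199 phi 100.62 pos [0.526  0.1481 0.2982]
```

```bash
python3 -m inch '0.009 0.029 0.0 0.004 0.01;0.009 0.029 0.021 0.004 0.01;0.009 0.029 0.021 0.004 0.01;0.009 0.029 0.021 0.004 0.01;0.009 0.029 0.021 0.004 0.01'
python3 - <<'E'
from h import *
rel([.5528,.1622,.275],100.4)
t=save("top","top3.png");s=save("scene","sc3.png")
W=np.zeros((600,800,3),np.uint8)
W[:,:400]=cv2.resize(t[180:280,113:246],(400,300),interpolation=2)[np.r_[0:300].repeat(1)].repeat(1,0) if 0 else 0
a=cv2.resize(t[180:290,100:260],(800,550),interpolation=cv2.INTER_CUBIC);cv2.imwrite("pics/t3.png",a[:,:,::-1])
b=cv2.resize(s[220:420,320:520],(600,600),interpolation=cv2.INTER_CUBIC);cv2.imwrite("pics/s3.png",b[:,:,::-1])
for c in("scene","top"):
  for q in("bar_center","red_end","black_end","clip_red_mouth","clip_steel_mouth","rail_seat"):
    print(c,q,[(np.round(d["point"],1).tolist(),round(d["conf"],2)) for d in arm.place_of(c,q)])
E
```

```text
clock: 5.25
position: [0.5538, 0.1591, 0.2789]
ee_rot: [-2.016, -2.409, 0.001]
force: [0.4, -0.6, -1.4]
width: 0.215
gripper_force: 20.0
t 5.25 rel [ 0.0032 -0.0005  0.0039] roll -0.0043 F [ 0.4  -0.65 -1.35] w 0.0197 phi 100.15 pos [0.5538 0.1591 0.2789]
scene bar_center [([297.0, 427.1], 0.8), ([210.3, 379.5], 0.74), ([164.0, 307.7], 0.56)]
scene red_end [([218.1, 391.0], 0.87), ([320.0, 455.2], 0.75), ([153.2, 324.5], 0.63)]
scene black_end [([201.0, 369.3], 0.84), ([178.7, 280.4], 0.72), ([250.0, 240.4], 0.56)]
scene clip_red_mouth [([347.0, 463.7], 0.86)]
scene clip_steel_mouth [([290.4, 394.3], 0.79)]
scene rail_seat [([331.7, 422.8], 0.64)]
top bar_center [([313.4, 374.4], 0.95), ([274.3, 503.1], 0.76), ([231.8, 170.7], 0.57)]
top red_end [([318.0, 522.3], 0.94), ([313.4, 358.7], 0.82)]
top black_end [([236.8, 477.5], 0.88), ([225.6, 207.4], 0.75), ([311.2, 398.1], 0.62)]
top clip_red_mouth [([225.7, 215.1], 0.2)]
top clip_steel_mouth [([224.3, 215.0], 0.93)]
top rail_seat [([235.0, 180.1], 0.65), ([231.5, 179.7], 0.37), ([224.1, 205.0], 0.34)]
```

View pics/s3.png

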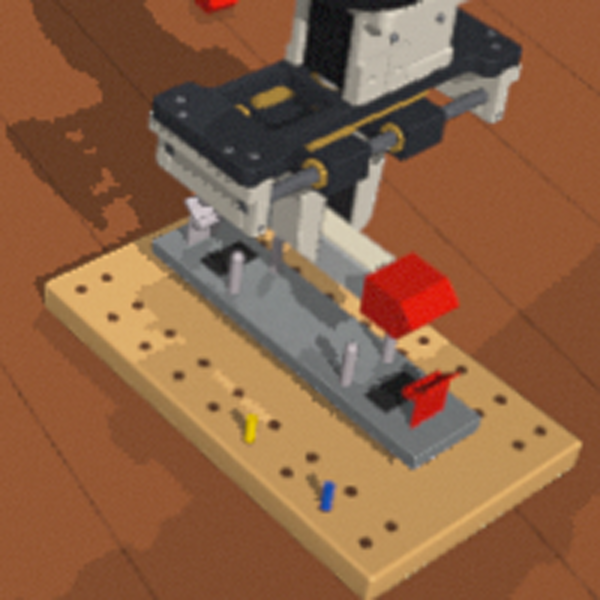

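View pics/t3.png

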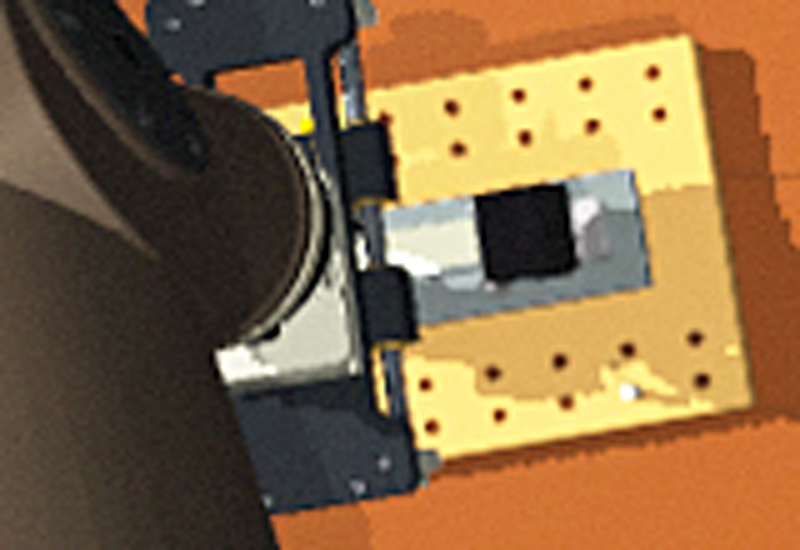

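Scene crop: the held bar is above the rail, with the red cap (410,295) over the red clip (430,395). Top crop: the black cap (525,230) is beside the steel clip (590,225). Next I'll overlay model predictions to check the alignment.

Run:
```python
from h import *
s=arm.observe();M=R.from_rotvec(s["ee_rot"]).as_matrix();p=s["position"]
print(p,M[:,2])
by=np.arctan2(-M[0,0]*1,M[1,0]); bc=p+M[:,2]*.159; bc=np.array([bc[0],bc[1],p[2]-.183])
def tf(c,yaw,pts): 
    cs,sn=np.cos(yaw),np.sin(yaw);return [np.array([c[0]+cs*x-sn*y,c[1]+sn*x+cs*y,c[2]+z]) for x,y,z in pts]
print("bar yaw",np.degrees(by),bc)
cap=[(x,sg*y,.024) for sg in(1,-1) for x in(-.017,.017) for y in(.05,.075)]
rp=tf((.5528,.1622,.048),np.radians(10.4),[(x,y,z) for x in(-.0155,.0155) for y in(-.0445,.0445) for z in(.025,)]+[(x,y,-.002) for x in(-.025,.025) for y in (-.105,.105)]+[(0,.082,.017),(0,-.082,.017)])
bp=tf(bc,by,cap)
S=np.zeros((600,800,3),np.uint8)
out=[]
for cam,f,(r0,c0,h,w),k in(("scene","sc3.png",(260,370,120,120),5),("top","top3.png",(190,110,100,66*2),3)):
    im=cv2.imread("pics/"+f);a=cv2.resize(im[r0:r0+h,c0:c0+w],None,fx=k,fy=k,interpolation=cv2.INTER_CUBIC)
    for P,col in((rp,(255,255,0)),(bp,(0,255,0))):
        for X in P:
            r,c=proj(cam,X);cv2.circle(a,(int((c-c0+.5)*k),int((r-r0+.5)*k)),3,col,1)
    out.append(a)
S=np.zeros((600,800,3),np.uint8);S[:600,:600]=out[0];b=out[1][:300,200:400];S[:b.shape[0],600:600+b.shape[1]]=b
cv2.imwrite("pics/ov.png",S)
```

```text
[0.5542202  0.1595239  0.27900523] [-2.65202065e-05 -2.24189526e-05 -9.99999999e-01]
bar yaw 10.170447225979963 [0.55421598 0.15952034 0.09600523]
```

View pics/ov.png

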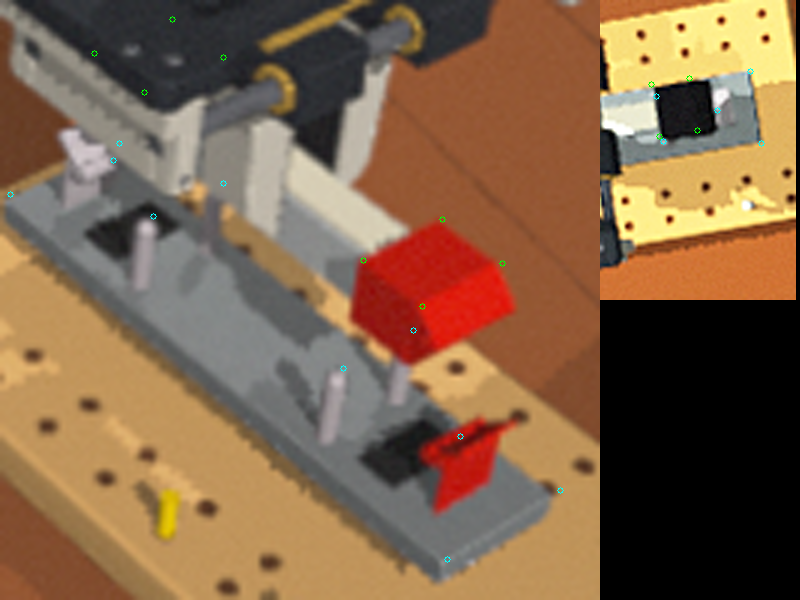

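Run:
```python
from h import *
np.set_printoptions(precision=2,suppress=True)
s=arm.observe();M=R.from_rotvec(s["ee_rot"]).as_matrix();p=np.array([0.5538, 0.1591, 0.2789])
p=(p+s["position"])/2
by=np.arctan2(-M[0,0],M[1,0]);bc=np.array([p[0],p[1],p[2]-.183])
def tf(c,yaw,pts):
    cs,sn=np.cos(yaw),np.sin(yaw);return [np.array([c[0]+cs*x-sn*y,c[1]+sn*x+cs*y,c[2]+z]) for x,y,z in pts]
prof=[(.05,0),(.075,0),(.085,.010),(.085,.014),(.075,.024),(.05,.024)]
def cent(cam,sg,c,yaw):
    P=np.array([proj(cam,X)[::-1] for X in tf(c,yaw,[(x,sg*y,z) for x in(-.017,.017) for y,z in prof])],np.float32)
    h=cv2.convexHull(P);m=cv2.moments(h);return np.array([m["m01"]/m["m00"],m["m10"]/m["m00"]]),m["m00"]
def obs(cam,f,kind,guess):
    hsv=cv2.cvtColor(cv2.imread("pics/"+f),cv2.COLOR_BGR2HSV)
    m=(((hsv[...,0]<5)|(hsv[...,0]>175))&(hsv[...,1]>215)&(hsv[...,2]>100)) if kind=="r" else (hsv[...,2]<50)
    k,l,st,c=cv2.connectedComponentsWithStats(m.astype(np.uint8))
    i=l[int(round(guess[0])),int(round(guess[1]))];return c[i][::-1],st[i]
def J(cam,X):
    X=np.array(X);return np.c_[[(proj(cam,X+d)-proj(cam,X-d))/2 for d in(np.array([.001,0,0]),np.array([0,.001,0]))]].T
for cam,f,k,sg in(("scene","sc3.png","r",1),("top","top3.png","k",-1)):
    g,a=cent(cam,sg,bc,by);o,st=obs(cam,f,k,g);eb=o-g
    print(cam,"pred",g,a,"obs",o,st,"eb",eb)
    er=np.array([10,-8.7])/5 if cam=="scene" else np.zeros(2)
    print(" rail-bar error beyond nominal, mm (world xy):",np.linalg.solve(J(cam,bc),er-eb), "eb mm",np.linalg.solve(J(cam,bc),eb))
# scene at start of bar at rest: compare with grasp pose, both caps in both cams
bc0=np.array([.530,-.2537,0]);by0=np.radians(-3.46)
for cam,f in(("scene","sc1.png"),("top","top1.png")):
    for k,sg in(("r",1),("k",-1)):
        g,a=cent(cam,sg,bc0,by0);o,st=obs(cam,f,k,g)
        print("rest",cam,k,a,st[4],o-g,np.linalg.solve(J(cam,bc0),o-g))
```

```text
scene pred [318.52 456.21] 642.5907176905312 obs [318.04 455.65] [441 305  32  27 538] eb [-0.48 -0.56]
 rail-bar error beyond nominal, mm (world xy): [5.13 4.46] eb mm [ 0.17 -1.38]
top pred [225.53 204.36] 360.10964774666354 obs [226.22 204.75] [195 217  21  20 323] eb [0.69 0.39]
 rail-bar error beyond nominal, mm (world xy): [1.35 0.84] eb mm [-1.35 -0.84]
rest scene r 298.03497438458726 235 [-0.04 -0.24] [ 0.42 -0.37]
rest scene k 251.26272042328492 303491 [35.69 -0.15] [ 63.67 134.93]
rest top r 283.36014219606295 270 [0.03 0.08] [-0.06 -0.17]
rest top k 294.57115016691387 267 [0.05 0.65] [-0.08 -1.37]
```

Run:
```python
from h import *
np.set_printoptions(precision=2,suppress=True)
im=cv2.imread("pics/sc3.png");hsv=cv2.cvtColor(im,cv2.COLOR_BGR2HSV)
for v,sa in((100,215),(60,215),(60,200),(50,225)):
    m=(((hsv[...,0]<5)|(hsv[...,0]>174))&(hsv[...,1]>sa)&(hsv[...,2]>v)).astype(np.uint8)
    k,l,st,c=cv2.connectedComponentsWithStats(m);i=l[318,455];print(v,sa,st[i],c[i][::-1],np.percentile(hsv[...,2][l==i],[5,50]))
print(hsv[305:338:3,455])
s=arm.observe();print(s["position"],arm.get_calibration("scene")["pose"])
# rail pins/edges in scene & top before arm arrived: enlarged clean views
a=cv2.imread("pics/sc1.png")[275:380,365:485];b=cv2.imread("pics/top1.png")[205:260,120:245]
S=np.zeros((600,800,3),np.uint8)
A=cv2.resize(a,None,fx=3.3,fy=3.3,interpolation=cv2.INTER_CUBIC)
cv2.imwrite("pics/rail_s.png",cv2.resize(a,None,fx=5,fy=5,interpolation=cv2.INTER_CUBIC))
```

```text
100 215 [441 305  32  27 538] [318.04 455.65] [146. 186.]
60 215 [441 305  32  27 538] [318.04 455.65] [146. 186.]
60 200 [441 304  32  28 575] [318.16 455.45] [146. 186.]
50 225 [441 305  31  27 442] [317.66 456.56] [146. 186.]
[[  4 212 178]
 [  2 224 187]
 [  2 243 185]
 [  2 234 186]
 [  2 238 184]
 [  2 244 217]
 [  2 241 222]
 [  0 207 165]
 [  1 232 155]
 [ 17 131 220]
 [ 18 127 223]]
[0.55 0.16 0.28] [[-0.91 -0.22  0.36  1.01]
 [ 0.42 -0.51  0.75  0.73]
 [ 0.02  0.83  0.55  0.69]
 [ 0.    0.    0.    1.  ]]
```

View pics/rail_s.png

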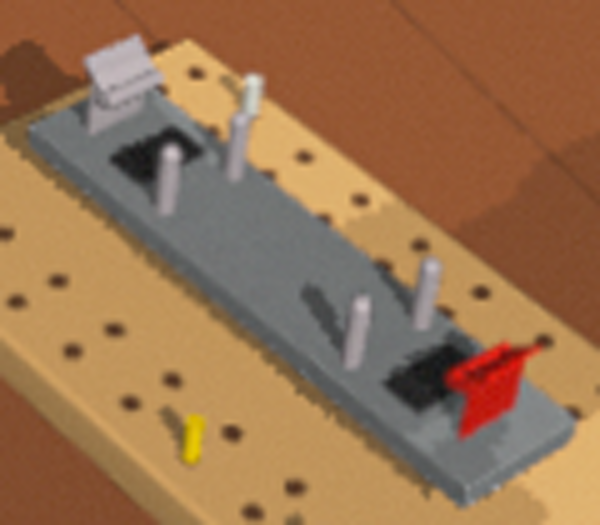

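The clean scene crop shows the pin tops at (172,147), (238,115), (360,300) and (431,263), and the rail corners at (30,127), (463,487) and (575,428). I'll run one joint fit of all the points.

Run:
```python
from h import *
from scipy.optimize import least_squares
np.set_printoptions(precision=4,suppress=True)
T=.025;px,py=.0155,.0445
px_=lambda q,k,r0,c0:(r0+(q[1]+.5)/k-.5,c0+(q[0]+.5)/k-.5)
O=[]
def add(cam,kind,k,r0,c0,L):
    for q,m in L:O.append((cam,kind,px_(q,k,r0,c0),np.array(m)))
add("scene","rail",5,275,365,[((172,147),(px,-py,T-.001)),((238,115),(-px,-py,T-.001)),((360,299),(px,py,T-.001)),((431,262),(-px,py,T-.001)),
 ((167,212),(px+0,-py,-.002)),((235,180),(-px,-py,-.002)),((353,366),(px,py,-.002)),((422,327),(-px,py,-.002)),((30,127),(.025,-.105,-.002)),((463,487),(.025,.105,-.002)),((575,428),(-.025,.105,-.002))])
add("top","rail",4,120,105,[((189,437),(px,py,T)),((197,497),(-px,py,T)),((360,407),(px,-py,T)),((371,468),(-px,-py,T)),
 ((93,442),(.025,.105,-.002)),((486,377),(.025,-.105,-.002)),((500,470),(-.025,-.105,-.002)),((107,536),(-.025,.105,-.002))])
add("top","rail",5,180,100,[((633,171),(.025,-.105,-.002)),((650,286),(-.025,-.105,-.002))])
add("scene","bar",5,260,370,[((357,265),(.017,.05,.024)),((437,222),(-.017,.05,.024)),((493,268),(-.017,.075,.024)),((433,320),(.017,.075,.024))])
add("top","bar",5,180,100,[((474,197),(.017,-.05,.024)),((487,284),(-.017,-.05,.024)),((568,181),(.017,-.085,.013)),((578,270),(-.017,-.085,.013))])
cal={c:(lambda c:(np.array(c["intrinsics"]),np.array(c["distortion"]),np.array(c["pose"])))(arm.get_calibration(c)) for c in("scene","top")}
def tf(c,yaw,m):
    cs,sn=np.cos(yaw),np.sin(yaw);return np.array([c[0]+cs*m[0]-sn*m[1],c[1]+sn*m[0]+cs*m[1],c[2]+m[2]])
M=R.from_rotvec(arm.observe()["ee_rot"]).as_matrix();by=np.arctan2(-M[0,0],M[1,0])
def res(v,cams=("scene","top"),full=False):
    r=[]
    for cam,kind,o,m in O:
        if cam not in cams: continue
        X=tf((.5528+v[0],.1622+v[1],.048),np.radians(10.4)+v[2],m) if kind=="rail" else tf((.554-np.sin(by)*v[3],.1593+np.cos(by)*v[3],.0958),by,m)
        sh=v[4:6] if cam=="scene" else v[6:8]
        e=o-proj(cam,X)-sh; r+=list(e/.5)
    if full:return np.array(r).reshape(-1,2)/2
    return np.array(r+list(v[4:]/1.)+[v[3]/.002])
for cams in(("scene","top"),("scene",),("top",)):
    s=least_squares(res,np.zeros(8),x_scale=[.001,.001,.01,.001,1,1,1,1],loss="soft_l1",args=(cams,))
    v=s.x;print(cams,"rail",.5528+v[0],.1622+v[1],10.4+np.degrees(v[2]),"bar off y",v[3],"shift",v[4:],"rms",np.sqrt((res(v,cams,True)**2).mean()))
    if len(cams)==2:
        for o,e in zip(O,res(v,cams,True)):print(o[0],o[1],o[3],e)
```

```text
('scene', 'top') rail 0.554443915899942 0.16271096195658644 10.208357611923798 bar off y -0.000842468780560164 shift [ 1.0807 -0.5399  0.8127  0.2004] rms 0.6515864792225702
scene rail [ 0.0155 -0.0445  0.024 ] [-0.8289 -0.0247]
scene rail [-0.0155 -0.0445  0.024 ] [-0.5231 -0.7949]
scene rail [0.0155 0.0445 0.024 ] [-0.9475 -0.09  ]
scene rail [-0.0155  0.0445  0.024 ] [-0.684  -0.0168]
scene rail [ 0.0155 -0.0445 -0.002 ] [0.1858 0.4333]
scene rail [-0.0155 -0.0445 -0.002 ] [0.5758 0.2446]
scene rail [ 0.0155  0.0445 -0.002 ] [0.2734 0.7038]
scene rail [-0.0155  0.0445 -0.002 ] [0.211  0.5573]
scene rail [ 0.025 -0.105 -0.002] [0.2619 0.1487]
scene rail [ 0.025  0.105 -0.002] [-1.0712 -0.4519]
scene rail [-0.025  0.105 -0.002] [ 0.8121 -0.6155]
top rail [0.0155 0.0445 0.025 ] [ 0.0602 -0.1601]
top rail [-0.0155  0.0445  0.025 ] [-0.077  -0.2804]
top rail [ 0.0155 -0.0445  0.025 ] [-0.2763 -0.3936]
top rail [-0.0155 -0.0445  0.025 ] [-0.2131  0.1327]
top rail [ 0.025  0.105 -0.002] [0.1789 0.5665]
top rail [ 0.025 -0.105 -0.002] [ 0.4377 -0.0958]
top rail [-0.025 -0.105 -0.002] [-0.
[... 1792 characters left out ...]
^^^^^^^^^^^^^^^^^^^^^
                             mf)
                             ^^^
    df = [f_eval - f0 for f_eval in f_evals]
                                    ^^^^^^^
    f = np.atleast_1d(self.fun(x, *self.args, **self.kwargs))
                      ~~~~~~~~^^^^^^^^^^^^^^^^^^^^^^^^^^^^^^
    return np.atleast_1d(self.fun(x))
                         ~~~~~~~~^^^
    return self.f(x, *self.args, **self.kwargs)
           ~~~~~~^^^^^^^^^^^^^^^^^^^^^^^^^^^^^^
  File "<stdin>", line 26, in res
  File "h.py", line 15, in proj
    c=arm.get_calibration(cam);K=np.array(c["intrinsics"]);D=np.array(c["distortion"]);P=np.array(c["pose"])
ValueError: time passes only in moves, steps and waits
```

```bash
sed -i 's/^from cell import arm/from cell import arm\nimport functools/; s/arm.get_calibration(cam)/cal(cam)/' h.py; sed -i '3a @functools.cache\ndef cal(c): return arm.get_calibration(c)' h.py; python3 -c "
from h import *
rel([.5541,.1634,.255],100.2)"
```

```text
t 5.95 rel [0.0038 0.0006 0.024 ] roll -0.0005 F [ 1.15  0.05 -2.09] w 0.0197 phi 100.17 pos [0.5542 0.1595 0.279 ]
```

```bash
python3 -m inch '0.0038 0.0006 0 0 0.01;0.0038 0.0006 0 0 0.01;0.0038 0.0006 0.01 0 0.01;0.0038 0.0006 0.016 0 0.01;0.0038 0.0006 0.016 0 0.01'
python3 -m inch '0 0 0.004 0 0.01;0 0 0.008 0 0.01;0 0 0.008 0 0.01'
python3 -m inch '0 0 0.003 0 0.01;0 0 0.003 0 0.01'
python3 -c "
from h import *
rel([.5541,.1634,.245],100.2)"
```

```text
clock: 6.45
position: [0.5536, 0.163, 0.2615]
ee_rot: [-2.015, -2.409, 0.003]
force: [-0.1, -0.4, -1.9]
width: 0.212
gripper_force: 20.0
clock: 6.75
position: [0.554, 0.1632, 0.2544]
ee_rot: [-2.016, -2.409, 0.001]
force: [0.1, -0.7, -2.6]
width: 0.219
gripper_force: 20.0
clock: 6.95
position: [0.5541, 0.1633, 0.2517]
ee_rot: [-2.016, -2.41, 0.0]
force: [0.7, 0.1, -2.1]
width: 0.216
gripper_force: 20.0
t 6.95 rel [0.0001 0.0001 0.0067] roll -0.0005 F [ 0.67  0.08 -2.08] w 0.0198 phi 100.17 pos [0.5541 0.1633 0.2517]
```

No contact with the pins so far. I'll lower in small steps onto the beads.

```bash
python3 -m inch '0 0 0.003 0 0.01;0 0 0.003 0 0.01;0 0 0.003 0 0.01'
python3 -m inch '0 0 0.002 0 0.01;0 0 0.002 0 0.01'
python3 -m inch '0 0 0.001 0 0.01;0 0 0.001 0 0.01'
python3 -m inch '0 0 0.001 0 0.01;0 0 0.001 0 0.01'
```

```text
clock: 7.25
position: [0.5541, 0.1634, 0.249]
ee_rot: [-2.016, -2.41, 0.0]
force: [-0.0, 0.3, -1.0]
width: 0.216
gripper_force: 20.0
clock: 7.45
position: [0.5541, 0.1633, 0.2468]
ee_rot: [-2.016, -2.41, 0.0]
force: [0.3, 0.2, -1.1]
width: 0.215
gripper_force: 20.0
clock: 7.65
position: [0.5541, 0.1634, 0.2459]
ee_rot: [-2.016, -2.41, 0.0]
force: [0.6, -0.1, -1.4]
width: 0.215
gripper_force: 20.0
clock: 7.85
position: [0.5542, 0.1634, 0.2451]
ee_rot: [2.016, 2.409, 0.0]
force: [0.3, 0.2, 0.9]
width: 0.22
gripper_force: 20.0
```

Contact came at the expected height (TCP z about 0.245), so I'll release and look.

```bash
python3 -m inch '0 0 0 0 0.045;0 0 0 0 0.045;0 0 0 0 0.045;0 0 0 0 0.045;0 0 0 0 0.045'
python3 -m inch '0 0 -0.03 0 0.045;0 0 -0.07 0 0.045;0 0 -0.07 0 0.045;0 0 -0.07 0 0.045'
python3 - <<'E'
from h import *
s=save("scene","sc4.png");t=save("top","top4.png")
a=cv2.resize(s[265:385,355:495],None,fx=4.2,fy=4.2,interpolation=2)
cv2.imwrite("pics/s4.png",a[:,:,::-1])
rel([.5541,.1634,.245],100.2)
E
```

```text
clock: 8.35
position: [0.5542, 0.1634, 0.245]
ee_rot: [2.016, 2.41, 0.0]
force: [0.4, 0.5, 1.1]
width: 0.486
gripper_force: 0.0
clock: 8.75
position: [0.5544, 0.1634, 0.3159]
ee_rot: [2.015, 2.408, 0.003]
force: [-0.0, -0.3, -0.8]
width: 0.488
gripper_force: 0.0
t 8.85 rel [0.0003 0.0004 0.0691] roll -0.0006 F [-0.92  0.14 -0.31] w 0.0451 phi 100.17 pos [0.5538 0.163  0.3141]
```

View pics/s4.png

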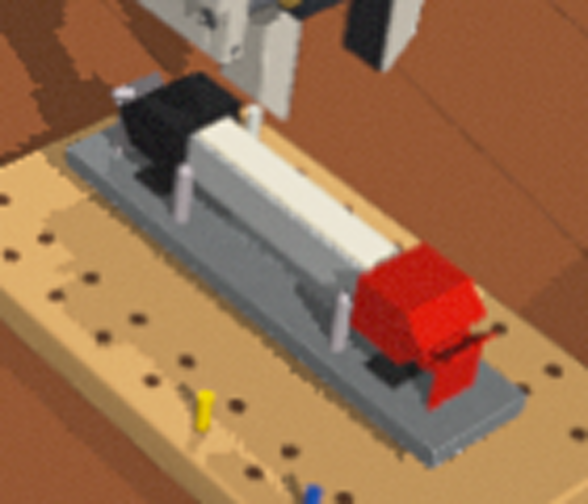

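The bar lies lens up across both beads, red cap at the red clip (crop 430,330), black at the steel clip (125,105), with pins beside the waist. Next I'll close the fingers and press the red cap.

```bash
python3 -m inch '0.0315 0 0 0 0;0.0635 0 0 0 0;0.0635 0 0 0 0;0.0635 0 0.02 0 0;0.0635 0 0.04 0 0' 10
python3 -m inch '0 0 0 0 0;0 0 0 0 0'
python3 -c "
from h import *
rel([.5430,.2262,.264],100.2)"
```

```text
clock: 9.35
position: [0.5427, 0.2257, 0.2737]
ee_rot: [-2.015, -2.41, 0.001]
force: [1.0, 0.3, 0.9]
width: 0.105
gripper_force: 0.0
clock: 9.55
position: [0.5427, 0.2255, 0.2743]
ee_rot: [-2.015, -2.409, 0.003]
force: [-0.0, -0.6, 0.0]
width: 0.006
gripper_force: 0.0
t 9.55 rel [0.0007 0.0004 0.0103] roll -0.0006 F [-0.05 -0.6   0.03] w 0.0005 phi 100.17 pos [0.5427 0.2255 0.2743]
```

```bash
python3 -m inch '0 0 0.008 0 0;0 0 0.008 0 0;0 0 0.01 0 0' | grep -E "clock|pos|force: \["
python3 -m inch '0 0 0.0015 0 0;0 0 0.003 0 0;0 0 0.003 0 0' | grep -E "clock|pos|force: \["
python3 -m inch '0 0 0.0015 0 0;0 0 0.003 0 0;0 0 0.003 0 0' | grep -E "clock|pos|force: \["
```

```text
clock: 9.85
position: [0.5431, 0.2259, 0.2654]
force: [-0.1, -0.0, -0.1]
clock: 10.15
position: [0.5431, 0.2258, 0.2622]
force: [0.4, -0.1, 1.7]
clock: 10.45
position: [0.5431, 0.2258, 0.259]
force: [0.4, -1.1, 3.8]
```

```bash
python3 -m inch '0 0 0.0015 0 0;0 0 0.003 0 0;0 0 0.003 0 0' | grep -E "clock|pos|force: \["
python3 -m inch '0 0 0.0015 0 0;0 0 0.003 0 0;0 0 0.003 0 0' | grep -E "clock|pos|force: \["
python3 -m inch '0 0 0.001 0 0;0 0 0.002 0 0;0 0 0.002 0 0' | grep -E "clock|pos|force: \["
```

```text
clock: 10.75
position: [0.5431, 0.2258, 0.256]
force: [0.3, -1.5, 5.6]
clock: 11.05
position: [0.5431, 0.2257, 0.2531]
force: [-0.0, -2.3, 6.6]
clock: 11.35
position: [0.5431, 0.2257, 0.2513]
force: [0.0, -1.5, 6.9]
```

```bash
python3 -m inch '0 0 0.001 0 0;0 0 0.002 0 0;0 0 0.002 0 0' | grep -E "clock|pos|force: \["
python3 -m inch '0 0 0.001 0 0;0 0 0.002 0 0;0 0 0.002 0 0' | grep -E "clock|pos|force: \["
```

```text
clock: 11.65
position: [0.5432, 0.2257, 0.2494]
force: [0.4, -2.6, 9.3]
clock: 11.95
position: [0.5432, 0.2257, 0.2472]
force: [1.3, -2.0, 4.9]
```

```bash
python3 -m inch '0 0 0.0015 0 0;0 0 0.003 0 0;0 0 0.003 0 0' | grep -E "clock|pos|force: \["
python3 -m inch '0 0 0.0015 0 0;0 0 0.003 0 0;0 0 0.003 0 0' | grep -E "clock|pos|force: \["
```

```text
clock: 12.25
position: [0.5432, 0.2257, 0.2442]
force: [0.6, -2.0, 6.6]
clock: 12.55
position: [0.5432, 0.2257, 0.2414]
force: [0.2, -2.4, 8.6]
```

```bash
python3 -m inch '0 0 0.001 0 0;0 0 0.002 0 0;0 0 0.002 0 0' | grep -E "clock|pos|force: \["
python3 -m inch '0 0 -0.01 0 0;0 0 -0.03 0 0;0 0 -0.05 0 0;0 0 -0.05 0 0' | grep -E "clock|pos|force: \["
python3 -m inch '-0.04 0 0 0 0;-0.085 0 0 0 0;-0.128 0 0 0 0;-0.128 0 0 0 0;-0.128 0 0 0 0' | grep -E "clock|pos|force: \["
python3 - <<'E'
from h import *
rel([.5659,.0987,.264],100.2)
s=save("scene","sc5.png")
cv2.imwrite("pics/s5.png",cv2.resize(s[265:385,355:495],None,fx=4.2,fy=4.2,interpolation=2)[:,:,::-1])
E
```

```text
clock: 12.85
position: [0.5432, 0.2258, 0.2396]
force: [-0.9, -2.0, 11.3]
clock: 13.25
position: [0.5433, 0.2266, 0.2913]
force: [0.1, 0.7, -0.0]
clock: 13.75
position: [0.5654, 0.0985, 0.2882]
force: [0.9, 0.4, -0.4]
t 13.75 rel [0.0001 0.0006 0.0242] roll -0.0033 F [ 0.92  0.37 -0.39] w 0.0003 phi 100.01 pos [0.5654 0.0985 0.2882]
```

```bash
python3 -m inch '0 0 0.01 0 0;0 0 0.02 0 0;0 0 0.022 0 0;0 0 0.022 0 0' | grep -E "clock|pos|force: \["
python3 -m inch '0 0 0.0015 0 0;0 0 0.003 0 0;0 0 0.003 0 0' | grep -E "clock|pos|force: \["
python3 -m inch '0 0 0.0015 0 0;0 0 0.003 0 0;0 0 0.003 0 0' | grep -E "clock|pos|force: \["
python3 -m inch '0 0 0.0015 0 0;0 0 0.003 0 0;0 0 0.003 0 0' | grep -E "clock|pos|force: \["
```

```text
clock: 14.2
position: [0.5651, 0.1004, 0.266]
force: [-0.1, -0.6, 0.3]
clock: 14.5
position: [0.5656, 0.1, 0.2642]
force: [-0.1, -0.0, 1.3]
clock: 14.8
position: [0.5657, 0.0999, 0.2611]
force: [0.6, 1.0, 3.0]
clock: 15.1
position: [0.5657, 0.0997, 0.258]
force: [1.4, -0.2, 3.5]
```

```bash
python3 -m inch '0 0 0.0015 0 0;0 0 0.003 0 0;0 0 0.003 0 0' | grep -E "clock|pos|force: \["
python3 -m inch '0 0 0.0015 0 0;0 0 0.003 0 0;0 0 0.003 0 0' | grep -E "clock|pos|force: \["
python3 -m inch '0 0 0.001 0 0;0 0 0.002 0 0;0 0 0.002 0 0' | grep -E "clock|pos|force: \["
python3 -m inch '0 0 0.001 0 0;0 0 0.002 0 0;0 0 0.002 0 0' | grep -E "clock|pos|force: \["
```

```text
clock: 15.4
position: [0.5658, 0.0995, 0.2551]
force: [-0.1, -1.8, 6.3]
clock: 15.7
position: [0.5659, 0.0994, 0.2522]
force: [1.1, -1.5, 7.0]
clock: 16.0
position: [0.5659, 0.0993, 0.2504]
force: [0.5, -3.4, 9.2]
clock: 16.3
position: [0.566, 0.0993, 0.2485]
force: [0.9, -2.4, 9.1]
```

```bash
python3 -m inch '0 0 0.001 0 0;0 0 0.002 0 0;0 0 0.002 0 0' | grep -E "clock|pos|force: \["
python3 -m inch '0 0 0.001 0 0;0 0 0.002 0 0;0 0 0.002 0 0' | grep -E "clock|pos|force: \["
```

```text
clock: 16.6
position: [0.5661, 0.0992, 0.2466]
force: [0.9, -3.2, 10.4]
clock: 16.9
position: [0.5662, 0.0992, 0.2447]
force: [0.9, -3.5, 10.4]
```

```bash
python3 -m inch '0 0 0.001 0 0;0 0 0.002 0 0;0 0 0.002 0 0' | grep -E "clock|pos|force: \["
python3 -m inch '0 0 0.001 0 0;0 0 0.002 0 0;0 0 0.002 0 0' | grep -E "clock|pos|force: \["
```

```text
clock: 17.2
position: [0.5661, 0.0991, 0.2424]
force: [1.7, -3.1, 7.4]
clock: 17.5
position: [0.5661, 0.0992, 0.2405]
force: [0.7, -3.7, 8.8]
```

```bash
python3 -m inch '0 0 0.001 0 0;0 0 0.002 0 0;0 0 0.002 0 0' | grep -E "clock|pos|force: \["
python3 -m inch '0 0 -0.01 0 0;0 0 -0.03 0 0;0 0 -0.06 0 0;0 0 -0.09 0 0;0 0 -0.09 0 0' | grep -E "clock|pos|force: \["
python3 -m inch '0 0.03 -0.02 0 0;0 0.06 -0.04 0 0;0 0.06 -0.04 0 0;0 0.06 -0.04 0 0' | grep -E "clock|pos|force: \["
python3 - <<'E'
from h import *
s=save("scene","sc6.png");t=save("top","top6.png")
a=cv2.resize(s[265:385,355:495],(560,480),interpolation=2);b=cv2.resize(t[200:265,115:245],(240,120),interpolation=2)
W=np.zeros((480,800,3),np.uint8);W[:,:560]=a;W[:120,560:]=b;W[130:310,560:]=cv2.resize(s,(240,180))
cv2.imwrite("pics/s6.png",W[:,:,::-1])
E
```

```text
clock: 17.8
position: [0.5661, 0.0991, 0.2387]
force: [0.6, -3.6, 11.1]
clock: 18.3
position: [0.5662, 0.1007, 0.3319]
force: [1.5, 0.1, 0.5]
clock: 18.7
position: [0.6243, 0.1107, 0.3672]
force: [-0.7, -0.5, -0.6]
```

View pics/s6.png

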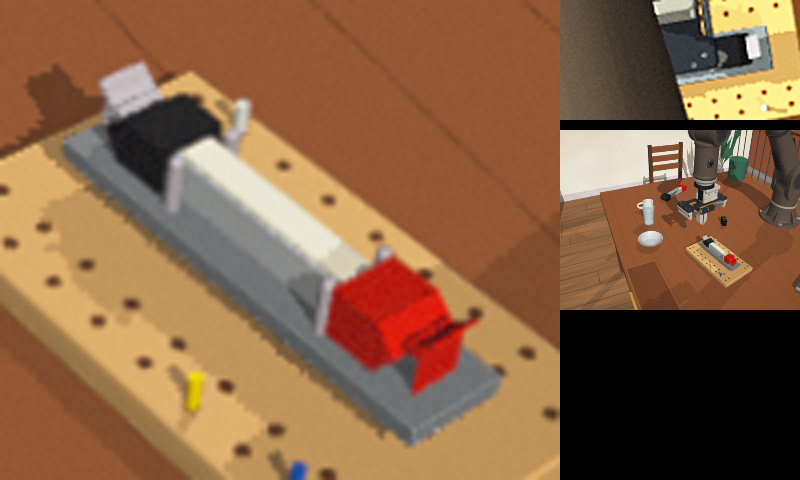

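The picture shows both ends home. The red cap (crop 385,310) and black cap (165,135) sit below their clip beads, with the pin tops level with the cap tops and the robot clear.

```bash
python3 -c "
from cell import arm
print(arm.sign_off())"
```

```text
the job is handed in; nothing more can be done
None
```

The light bar is snapped home in both clips, red cap at the red clip and lens untouched; each end was pressed with about 11 N at most, and the job was handed in at about 19 s.

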